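# Fill the gravity-feed can rack in serving order

### The arm

A 7-joint arm with a two-finger parallel gripper is mounted at the origin on the work surface. World frame = base frame: x ahead of the robot, y to its left, z up, the work surface at z = 0. Lengths are in m, angles in degrees, forces in N, time in s.
With the tool pointing down it reaches from about 0.35 to 0.9 m from the base axis. Payload 19.9 kg.
Tool frame: the origin (TCP) lies midway between the tips of the shut fingers; the grasp point (between the pads) lies 19 mm behind it; z points along the fingers, y is the line along which they close (so a half turn about z gives the same grasp; the last joint's range is limited). The gripper opens to 85 mm and grips with 20 to 120 N. Pads are 22 mm wide; open, the fingers measure 114 mm over their backs; the gripper's body (76 mm by 85 mm) begins 54 mm behind the grasp point. The pads swing forward as they close: fully open they stand 13 mm farther back than shut.
Start: joints at [61.335, 23.915, -0.59, 92.452, 0.269, 63.638, -3.037], TCP at [0.277, -0.56, 0.193] pointing down, gripper open.
Joint ranges: [-161.28, 161.28], [-22.2, 115.67], [-73.04, 71.86], [3.21, 147.25], [-68.34, 248.33], [10.77, 114.83], [-161.83, 161.83]. Speed limits (degrees/s): [108.29, 108.29, 136.94, 136.94, 172.46, 172.46, 172.46].

### API

Orientations are given as a 3x3 rotation matrix whose columns are the frame's x, y, z axes.
In Python, from workcell import robot, viewer, order gives the robot as it stands.
- The arm moves only by the shell command python3 -m creep 'ROWS'. ROWS is JSON, a list of rows, each an object with "grip": the closure, from 0 (fully open) to 1 (shut); "slide": the shift along the tool's x, y, z in m, a list of three; "roll": the turn about the tool's z in degrees. In form: [{"grip": grip, "slide": [x, y, z], "roll": roll}, ...]. A call has exactly 10 rows; each row shifts and turns the commanded pose from where the row before left it, along the tool's axes as they then stand; what a row does not reach is not made up. A row lasts 1/8 s, in which the tool goes at most 62.5 mm and 10.7 degrees, less where a joint would pass 70% of its speed; a pose out of reach is approached as far as the arm can. A call is refused whole if a number of a shift passes 0.0625 or a number of a turn 10.7, either way. A call with a gripper value outside its range is refused whole. The fingers move at their own pace and stop on an object; the grip force is fixed at half the most. Time passes only in rows, so rows that do not move let the fingers close, or fill a call up. It gives the time, the measured TCP pose, the force, the opening and the grip force at its end, in the units of the state.
- robot.state(): the state, without advancing time (a new reading comes with each control period).
- viewer.read_camera(name): name is "scene" or "top" or "wrist"; returns a dict with "image" (420x560x3 uint8, red, green, blue), "z_map" (420x560 float32, m along the optical axis (not along the pixel's ray), 0 where there is no reading), "fov_y" (degrees; the focal length in pixels is half the picture's height over the tangent of half this angle, whatever the lens; pixels are square), "cx", "cy" (the principal point, pixels), "xyz" and "orientation" of the camera in the world. Camera axes: x right, y up, looking along -z (the intrinsics and any distortion apply to the point x, -y, -z); pixel columns grow to the right and rows downward; lengths in m; the calibration is good to about 2 mm. A picture is of the moment at which its call begins.
- order.finish_job(): hands the job in; it is judged then, once.
The state is a dict: "clock": time; "qpos": joint angles; "qvel": joint speeds; "effort": joint torques, N m; "eef_pos": TCP position; "ee_rot": TCP orientation; "ft_force": force on the tool from outside, world axes, zero at the start; "wrist_torque": the same for the moment, N m; "grip_width": opening from 0.0 (shut) to 1.0 (fully open); "grasp_force": force on a finger pad.
Only numpy, scipy, OpenCV 4.12 (cv2) and the standard library are available. Lean on these libraries where they do the work, as an engineer would, in place of code of your own. Each camera call takes 0.05 s, during which the arm holds its last target. There are 200 camera calls.

### The job

Load the three drinks cans lying on top of the can rack into its feed slot, one at a time: the shortest first, then the middle-length one, the longest last, so that the shortest ends up in the pick tray at the bottom and they come out in that order. Do not displace the other things standing around on the desk.

Things in the scene. Friction and masses are not known exactly. Their poses are not given: they have to be found in the camera images.
- rack: grey steel can rack, fixed. Origin on the desk under the middle of the feed slot. Flat top deck 140 mm up, y -225 to +125 mm, 148 mm wide in x between guides 10 mm high; end stops 10 mm high. The slot crosses the deck from y -30 to +30. Cans lie along x and roll along y into it. Cradles at y -185, -80, +80: a pair of 3 mm ribs 31 mm apart; a level push of 1 to 4 N rolls a can over a rib.
- rack_slot (a point): middle of the feed slot at deck height (140 mm above the rack's origin), axes as the rack's. The slot is 60 mm wide in y, open at both edges, so a can pushed past an edge (from either side) drops in. The cans are smooth (friction about 0.35) and roll freely once over a rib
- rack_tray (a point): where the first can's centre comes to rest in the pick tray: rack y about +60, z 42 mm. Below the slot a floor slopes 10 degrees down towards +y to the tray's lip at y = +84 mm; the first can rolls out to it, the second stops behind it under the slot (y about +6, z 53), the third stays on top in the chute (y about -3, z 102). Open sides with thin bars
- can_short: sealed plain aluminium drinks can lying on its side in a cradle on the rack's deck, 88 mm long, 53 mm in diameter, about 170 g. Origin at its centre (26.5 mm above what it lies on); own x runs along the can, its y and z turn as it rolls. The shortest can. Starts either in the cradle at rack y = +80 mm or in the one at y = -80 mm (the medium can is in the other), up to 9 mm off the rack's centre line.
- can_medium: sealed plain aluminium drinks can lying on its side in a cradle on the rack's deck, 111 mm long, 53 mm in diameter, about 220 g. Origin at its centre (26.5 mm above what it lies on); own x runs along the can, its y and z turn as it rolls. The middle-length can. Starts in the cradle at rack y = -80 or +80 mm, whichever the short can does not have, up to 9 mm off the centre line.
- can_long: sealed plain aluminium drinks can lying on its side in a cradle on the rack's deck, 134 mm long, 53 mm in diameter, about 270 g. Origin at its centre (26.5 mm above what it lies on); own x runs along the can, its y and z turn as it rolls. The longest can. Starts in the outer cradle at rack y = -185 mm, behind the cradle at -80 mm.
- mug: white mug, 80 mm across, 92 mm high, standing on the desk; origin at the centre of its underside. Bystander, to be left where it is
- jar: closed glass jar, 68 mm across, 85 mm high, standing on the desk; origin at the centre of its underside. Bystander, to be left where it is
- stapler: black stapler, 150 x 45 x 42 mm, standing on the desk; origin at the centre of its underside. Bystander, to be left where it is
- tape: roll of parcel tape lying flat, 90 mm across, 48 mm high, standing on the desk; origin at the centre of its underside. Bystander, to be left where it is
- cup: empty paper cup, 72 mm across, 95 mm high, standing on the desk; origin at the centre of its underside. Bystander, to be left where it is
- punch: hole punch, 105 x 115 mm, about 65 mm high, standing on the desk; origin at the centre of its underside. Bystander, to be left where it is

How it is judged:
By the outcome, as a careful person would: the job done as asked, in the order asked, and still so for the second after the job is handed in, with the robot touching nothing.
It also fails if it takes over 48 s, if anything falls off the work surface, if the arm or the gripper's body presses on something with over 40 N, if the wrist force passes 120 N, or if a joint passes its speed limit or range.

## Working session

There is one attempt and no reset: what is moved stays moved. The work goes in short steps, Python scripts to look and compute and a shell command to move; the robot and the scene stay as the last step left them, time stands still between calls to the robot, and variables do not carry over. Pictures are saved under pics/ and viewed, at most 10 in all, crops included, and the job is handed in when it is done.

```bash
mkdir -p pics; ls; cat > h.py <<'E'
import numpy as np, cv2
from workcell import robot, viewer, order
def cam(n, save=None):
    c=viewer.read_camera(n)
    if save: cv2.imwrite('pics/'+save,c['image'][:,:,::-1])
    return c
def pts(c):
    z=c['z_map']; h,w=z.shape; f=h/2/np.tan(np.radians(c['fov_y']/2))
    u,v=np.meshgrid(np.arange(w),np.arange(h))
    p=np.stack([(u-c['cx'])/f*z,-(v-c['cy'])/f*z,-z],-1)
    return p@np.array(c['orientation']).T+np.array(c['xyz'])
E
python3 - <<'E'
from h import *
for n in ['scene','top']:
    c=cam(n,n+'0.png'); print({k:v for k,v in c.items() if k not in('image','z_map')})
    np.savez(n+'0.npz',p=pts(c),i=c['image'],z=c['z_map'])
print(robot.state())
E
```

```text
pics
{'fov_y': 49.25382579866381, 'cx': 278.91788077727375, 'cy': 217.32863803032163, 'xyz': array([ 0.83117527, -0.59993919,  1.00028463]), 'orientation': array([[ 0.88231432, -0.37296424,  0.28708729],
       [ 0.47040434,  0.71891629, -0.51174127],
       [-0.01553054,  0.58656376,  0.80975413]])}
{'fov_y': 56.341733466109424, 'cx': 277.0203139092848, 'cy': 208.09278264530832, 'xyz': array([ 0.35532221, -0.00808419,  1.31824752]), 'orientation': array([[-0.00839989,  0.99215858, -0.12470284],
       [-0.99994994, -0.00901231, -0.00434764],
       [-0.00543741,  0.12466008,  0.99218461]])}
{'clock': 0.1, 'qpos': array([61.33490123, 23.94557119, -0.59153408, 92.48130014,  0.26883034,
       63.63849279, -3.03795186]), 'qvel': array([ 0.01647408, -0.08909929,  0.08836934, -0.07550885,  0.02976892,
        0.05548638, -0.05009611]), 'effort': array([ 1.06388310e-03, -8.65824509e+01,  6.80005923e-01, -4.35640526e+01,
        1.91853923e-02,  4.85343189e-03,  1.07919684e-04]), 'eef_pos': array([ 0.27664232, -0.56004784,  0.19281807]), 'ee_rot': array([[ 8.96583744e-01,  4.42873887e-01, -5.56954426e-04],
       [ 4.42874231e-01, -8.96583224e-01,  9.67948588e-04],
       [-7.06768416e-05, -1.11450773e-03, -9.99999376e-01]]), 'ft_force': array([-0.60582136, -0.75594377,  0.44297251]), 'wrist_torque': array([ 0.01143728, -0.00605541,  0.02158024]), 'grasp_force': 0.0, 'grip_width': 0.9961203349017751}
```

View pics/top0.png

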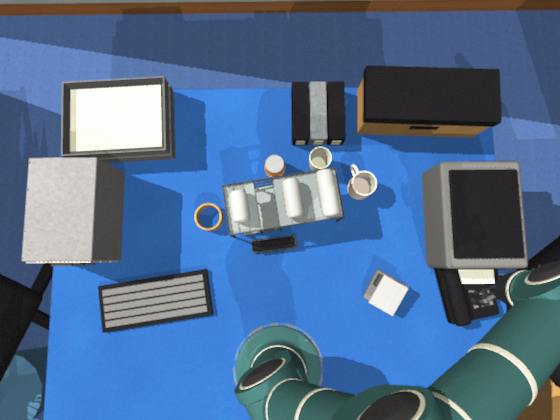

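View pics/scene0.png

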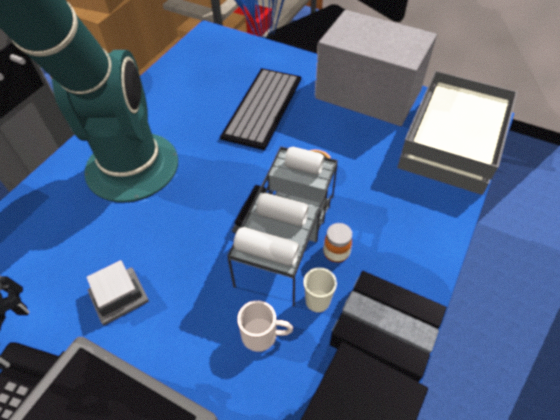

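The top view shows the rack slanted slightly, with cans at px (238,207), (293,197) and (329,192). The tape is on the left, the mug on the right at (362,185), the jar and cup above, and the stapler below. Rack +y points left in the image, so the left can should be the short one.

```bash
python3 - <<'E'
from h import *
d=np.load('top0.npz');p=d['p'];z=d['z']
s=np.load('scene0.npz')
def run(nm,P,I,box):
    Z=P[...,2]; 
    m=((Z>.172)&(Z<.205)&(P[...,0]>.3)&(P[...,0]<.75)&(abs(P[...,1])<.35)).astype(np.uint8)
    n,l,st,ce=cv2.connectedComponentsWithStats(m)
    for i in range(1,n):
        if st[i,4]<60: continue
        q=P[l==i]; r=cv2.minAreaRect((q[:,:2]*1000).astype(np.float32)); print(nm,'can',st[i],np.round(r[0],1),np.round(r[1],1),round(r[2],1),'z',q[:,2].max())
    m=((Z>.13)&(Z<.157)&(P[...,0]>.3)&(P[...,0]<.75)&(abs(P[...,1])<.35))
    q=P[m]; r=cv2.minAreaRect((q[:,:2]*1000).astype(np.float32)); print(nm,'deck',r,m.sum(),np.median(q[:,2]))
    # other objects
    m=((Z>.03)&(P[...,0]>.25)&(P[...,0]<.8)&(abs(P[...,1])<.4)).astype(np.uint8)
    n,l,st,ce=cv2.connectedComponentsWithStats(m)
    for i in range(1,n):
        if st[i,4]<60: continue
        q=P[l==i]; print('obj',np.round(q.min(0),3),np.round(q.max(0),3))
run('top',p,d['i'],0); run('scene',s['p'],s['i'],0)
E
```

```text
top can [317 169  24  47 778] [ 544.9 -154.1] [134.8  52.4] 8.5 z 0.19940231758893212
top can [282 179  23  39 646] [528.4 -50.7] [111.2  51.7] 8.7 z 0.19843431323482408
top can [230 190  20  32 512] [506.7 107.2] [88.5 51.5] 8.8 z 0.1991335623362589
top deck ((523.8667602539062, -21.329910278320312), (155.70668029785156, 350.38531494140625), 8.658697128295898) 2981 0.14144647799231458
obj [ 0.355 -0.399  0.03 ] [ 0.8   -0.008  1.318]
obj [ 0.355 -0.008  0.03 ] [0.8   0.4   1.318]
obj [ 0.355 -0.23   0.03 ] [ 0.8   -0.008  1.318]
obj [ 0.355 -0.205  0.03 ] [0.705 0.163 1.318]
obj [ 0.355 -0.319  0.03 ] [ 0.657 -0.008  1.318]
obj [ 0.355 -0.008  0.03 ] [0.534 0.266 1.318]
obj [ 0.355 -0.057  0.032] [0.421 0.08  1.318]
obj [ 0.25  -0.4    0.032] [ 0.355 -0.008  1.318]
scene can [285 147  39  23 581] [507.9 104.6] [88.7 48.7] 9.1 z 0.1942201295459729
scene can [256 194  52  28 899] [530.3 -51.6] [111.3  52.2] 8.2 z 0.19491486223916288
scene can [ 233  228   66   35 1282] [ 546.2 -154.4] [134.5  51.4] 8.9 z 0.19573539773424187
scene deck ((525.2432861328125, -20.019256591796875), (155.82261657714844, 353.5462951660156), 8.669042587280273) 3983 0.13914925903041364
obj [0.694 0.343 0.03 ] [0.8   0.4   0.117]
obj [ 0.377 -0.205  0.031] [0.629 0.267 0.196]
obj [ 0.623 -0.031  0.03 ] [0.69  0.037 0.088]
obj [ 0.637 -0.178  0.03 ] [ 0.707 -0.107  0.098]
obj [ 0.738 -0.4    0.031] [ 0.8   -0.054  0.177]
obj [ 0.25 -0.4   0.03] [ 0.302 -0.312  0.068]
obj [ 0.548 -0.32   0.03 ] [ 0.659 -0.24   0.095]
```

```bash
python3 -m creep '[{"grip":0.4,"slide":[0,0,-0.03],"roll":-10},{"grip":0.4,"slide":[0,0,-0.04],"roll":-10},{"grip":0.4,"slide":[0,0,-0.04],"roll":-10},{"grip":0.4,"slide":[0,0,-0.03],"roll":-10},{"grip":0.4,"slide":[0,0,0],"roll":-10},{"grip":0.4,"slide":[0,0,0],"roll":-10},{"grip":0.4,"slide":[0,0,0],"roll":-10},{"grip":0.4,"slide":[0,0,0],"roll":-2.36},{"grip":0.4,"slide":[0,0,0],"roll":0},{"grip":0.4,"slide":[0,0,0],"roll":0}]'
cat >> h.py <<'E'
O=np.array([.5170,.0287,0]); a=np.radians(8.66); RX=np.array([np.cos(a),np.sin(a),0]); RY=np.array([-np.sin(a),np.cos(a),0])
def rk(P): return np.stack([(P-O)@RX,(P-O)@RY,np.asarray(P)[...,2]],-1)
def go(x,y,z):
    s=robot.state(); t=O+x*RX+y*RY+[0,0,z]
    print('rack tcp',rk(s['eef_pos']).round(4),'slide',(s['ee_rot'].T@(t-s['eef_pos'])).round(4),'ang',np.degrees(np.arctan2(*s['ee_rot'][[1,0],1])).round(2),'F',s['ft_force'].round(1),'t',s['clock'],'grip',s['grip_width'])
E
python3 - <<'E'
from h import *
print(rk(np.array([[.5073,.106,0],[.5294,-.051,0],[.5455,-.1543,0]])).round(4))
go(0,.14,.25)
E
```

```text
clock: 1.35
eef_pos: [0.2768, -0.5603, 0.3332]
ee_rot: [[-0.149, 0.989, -0.0], [0.989, 0.149, 0.0], [0.0, -0.0, -1.0]]
ft_force: [-0.9, 0.2, -0.4]
grip_width: 0.603
grasp_force: 0.0
[[ 0.002   0.0779  0.    ]
 [ 0.0003 -0.0807  0.    ]
 [ 0.0006 -0.1852  0.    ]]
rack tcp [-0.3262 -0.5461  0.3332] slide [0.6865 0.3252 0.0834] ang 8.58 F [-0.9  0.2 -0.4] t 1.35 grip 0.6031668400508009
```

```bash
python3 -m creep '[{"grip":0.4,"slide":[0.02,0.02,0],"roll":0},{"grip":0.4,"slide":[0.035,0.03,0],"roll":0},{"grip":0.4,"slide":[0.04,0.03,0],"roll":0},{"grip":0.4,"slide":[0.04,0.03,0],"roll":0},{"grip":0.4,"slide":[0.04,0.03,0],"roll":0},{"grip":0.4,"slide":[0.04,0.03,0],"roll":0},{"grip":0.4,"slide":[0.04,0.03,0],"roll":0},{"grip":0.4,"slide":[0.04,0.03,0],"roll":0},{"grip":0.4,"slide":[0.04,0.03,0],"roll":0},{"grip":0.4,"slide":[0.04,0.03,0],"roll":0}]' >/dev/null
python3 -m creep '[{"grip":0.4,"slide":[0.04,0.02,0],"roll":0},{"grip":0.4,"slide":[0.04,0.005,0],"roll":0},{"grip":0.4,"slide":[0.04,0,0],"roll":0},{"grip":0.4,"slide":[0.04,0,0],"roll":0},{"grip":0.4,"slide":[0.04,0,0],"roll":0},{"grip":0.4,"slide":[0.04,0,0],"roll":0},{"grip":0.4,"slide":[0.04,0,0.02],"roll":0},{"grip":0.4,"slide":[0.02,0,0.03],"roll":0},{"grip":0.4,"slide":[0.01,0,0.03],"roll":0},{"grip":0.4,"slide":[0,0,0],"roll":0}]'
python3 -c "
from h import *
go(.002,.13,.157)"
```

```text
clock: 3.85
eef_pos: [0.4841, 0.1645, 0.2521]
ee_rot: [[-0.151, 0.989, -0.003], [0.989, 0.151, -0.0], [0.0, -0.003, -1.0]]
ft_force: [0.6, -1.1, 1.3]
grip_width: 0.602
grasp_force: 0.0
rack tcp [-0.012   0.1392  0.2521] slide [-0.0092  0.0143  0.0951] ang 8.69 F [ 0.6 -1.1  1.3] t 3.85 grip 0.6023436630350112
```

```bash
python3 -m creep '[{"grip":0.4,"slide":[0,0.014,0.02],"roll":0},{"grip":0.4,"slide":[0,0,0.02],"roll":0},{"grip":0.4,"slide":[0,0,0.02],"roll":0},{"grip":0.4,"slide":[-0.002,0,0.015],"roll":0},{"grip":0.4,"slide":[-0.002,0,0.01],"roll":0},{"grip":0.4,"slide":[-0.003,0,0.005],"roll":0},{"grip":0.4,"slide":[-0.002,0,0.003],"roll":0},{"grip":0.4,"slide":[0,0,0],"roll":0},{"grip":0.4,"slide":[0,0,0],"roll":0},{"grip":0.4,"slide":[0,0,0],"roll":0}]'
python3 -c "
from h import *
go(.002,.13,.157); cam('scene','s1.png')"
```

```text
clock: 5.1
eef_pos: [0.5005, 0.1576, 0.1606]
ee_rot: [[-0.15, 0.989, 0.0], [0.989, 0.15, 0.0], [0.0, 0.0, -1.0]]
ft_force: [0.5, -0.7, 0.2]
grip_width: 0.602
grasp_force: 0.0
rack tcp [0.0031 0.1299 0.1606] slide [ 0.0001 -0.0011  0.0036] ang 8.65 F [ 0.5 -0.7  0.2] t 5.1 grip 0.6022333194071642
```

View pics/s1.png

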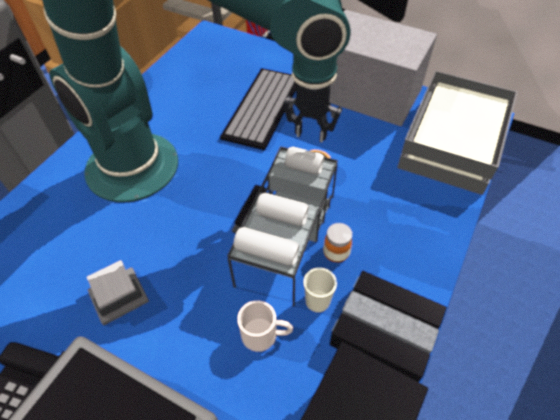

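The fingers are at px (297..333,130), behind the short can at (304,158) and lined up with it. I'll push it toward -y.

```bash
python3 -m creep '[{"grip":0.4,"slide":[-0.007,0,0.001],"roll":0},{"grip":0.4,"slide":[-0.007,0,0],"roll":0},{"grip":0.4,"slide":[-0.006,0,0],"roll":0},{"grip":0.4,"slide":[-0.006,0,0],"roll":0},{"grip":0.4,"slide":[-0.006,0,0],"roll":0},{"grip":0.4,"slide":[-0.006,0,0],"roll":0},{"grip":0.4,"slide":[-0.006,0,0],"roll":0},{"grip":0.4,"slide":[-0.006,0,0],"roll":0},{"grip":0.4,"slide":[-0.006,0,0],"roll":0},{"grip":0.4,"slide":[-0.006,0,0],"roll":0}]'
python3 -c "
from h import *
go(.002,.06,.157); cam('scene','s2.png')"
```

```text
clock: 6.4
eef_pos: [0.5098, 0.0957, 0.1594]
ee_rot: [[-0.15, 0.989, -0.0], [0.989, 0.15, 0.0], [0.0, -0.0, -1.0]]
ft_force: [-0.3, 0.2, -0.2]
grip_width: 0.598
grasp_force: 0.0
rack tcp [0.003  0.0674 0.1594] slide [-0.0074 -0.001   0.0024] ang 8.65 F [-0.3  0.2 -0.2] t 6.4 grip 0.597882616526108
```

View pics/s2.png

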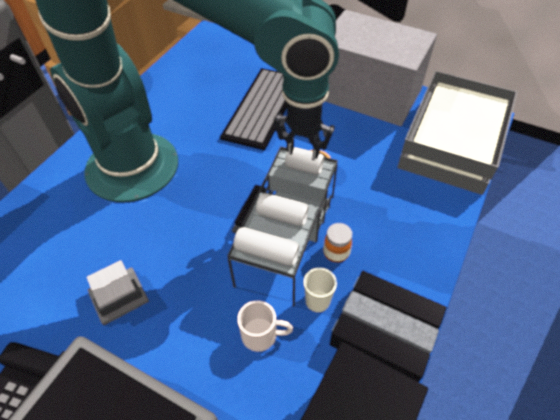

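```bash
cat >> h.py <<'E'
def cans(n='scene'):
    P=rk(pts(cam(n))); Z=P[...,2]
    for lo,hi,t in((.172,.205,'top'),(.205,.235,'grip')):
        m=((Z>lo)&(Z<hi)&(abs(P[...,0])<.1)&(abs(P[...,1])<.27)).astype(np.uint8)
        N,l,st,ce=cv2.connectedComponentsWithStats(m)
        for i in range(1,N):
            if st[i,4]>50: q=P[l==i]; print(n,t,st[i],q.min(0).round(3),q.max(0).round(3))
E
python3 -c "
from h import *
cans(); cans('top')
i=cv2.imread('pics/s2.png')[100:220,220:360]; cv2.imwrite('pics/s2c.png',cv2.resize(i,None,fx=5,fy=5,interpolation=cv2.INTER_CUBIC))"
```

```text
scene top [285 148  39  23 499] [-0.042  0.053  0.172] [0.047 0.099 0.204]
scene top [256 194  52  28 903] [-0.055 -0.108  0.172] [ 0.057 -0.057  0.194]
scene top [ 233  228   66   35 1278] [-0.066 -0.212  0.172] [ 0.069 -0.161  0.195]
scene grip [286 140   8  15  74] [-0.036  0.053  0.206] [-0.022  0.076  0.235]
scene grip [311 150   9  10  59] [0.028 0.052 0.205] [0.042 0.073 0.234]
top top [317 169  24  48 772] [-0.068 -0.211  0.172] [ 0.066 -0.159  0.2  ]
top top [283 179  22  39 645] [-0.056 -0.106  0.172] [ 0.055 -0.054  0.199]
```

View pics/s2c.png

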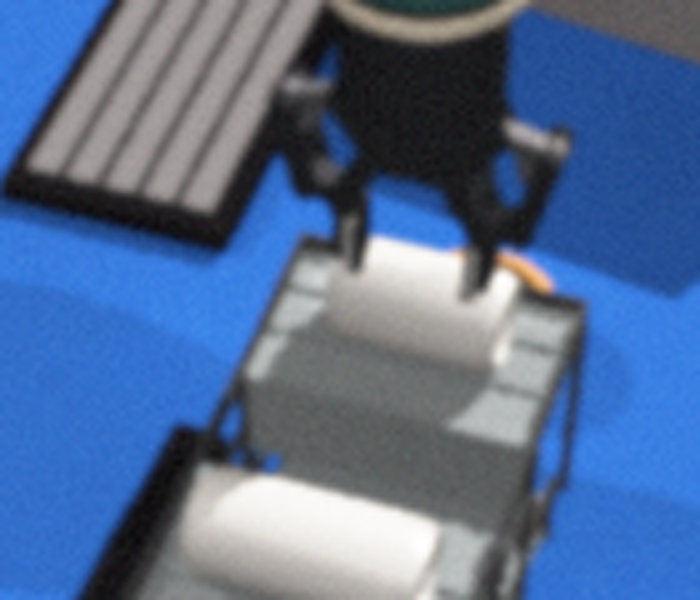

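The fingers are hovering over the short can (tips at crop px (350,265) and (470,295)) and the can hasn't moved. I'll measure how high the tips really are.

```bash
python3 -c "
from h import *
c=cam('scene'); P=rk(pts(c)); g=c['image'].mean(2)
for col in (289,290,291,313,314,315):
    print(col,[(r,int(g[r,col]),*(P[r,col]*1000).round().astype(int)) for r in range(144,164,2)])
"
```

```text
289 [(144, 96, np.int64(-26), np.int64(53), np.int64(239)), (146, 91, np.int64(-27), np.int64(55), np.int64(230)), (148, 94, np.int64(-26), np.int64(54), np.int64(225)), (150, 96, np.int64(-26), np.int64(54), np.int64(219)), (152, 119, np.int64(-26), np.int64(54), np.int64(211)), (154, 153, np.int64(-27), np.int64(55), np.int64(204)), (156, 176, np.int64(-31), np.int64(68), np.int64(183)), (158, 167, np.int64(-28), np.int64(59), np.int64(186)), (160, 153, np.int64(-28), np.int64(60), np.int64(178)), (162, 145, np.int64(-27), np.int64(56), np.int64(175))]
290 [(144, 99, np.int64(-24), np.int64(55), np.int64(238)), (146, 84, np.int64(-25), np.int64(58), np.int64(228)), (148, 82, np.int64(-25), np.int64(58), np.int64(222)), (150, 79, np.int64(-25), np.int64(58), np.int64(215)), (152, 83, np.int64(-25), np.int64(56), np.int64(210)), (154, 132, np.int64(-24), np.int64(54), np.int64(205)), (156, 182, np.int64(-27), np.int64(64), np.int64(187)), (158, 170, np.int64(-26), np.int64(61), np.int64(184)), (160, 157, np.int64(-25), np.int64(58), np.int64(181)), (162, 147, np.int64(-25), np.int64(
[... 1529 characters left out ...]
p.int64(35), np.int64(55), np.int64(211)), (160, 173, np.int64(34), np.int64(61), np.int64(197)), (162, 205, np.int64(33), np.int64(67), np.int64(185))]
315 [(144, 28, np.int64(35), np.int64(55), np.int64(256)), (146, 27, np.int64(35), np.int64(57), np.int64(249)), (148, 32, np.int64(36), np.int64(53), np.int64(246)), (150, 68, np.int64(36), np.int64(55), np.int64(238)), (152, 78, np.int64(36), np.int64(57), np.int64(229)), (154, 74, np.int64(36), np.int64(59), np.int64(221)), (156, 65, np.int64(36), np.int64(62), np.int64(211)), (158, 119, np.int64(37), np.int64(58), np.int64(209)), (160, 199, np.int64(34), np.int64(71), np.int64(188)), (162, 207, np.int64(36), np.int64(66), np.int64(186))]
```

The tips really sit at z≈0.200 while the state reports 0.159, so this grip has an offset of about 40 mm. I'll back off, go lower and measure again.

```bash
python3 -m creep '[{"grip":0.4,"slide":[0.015,0,-0.003],"roll":0},{"grip":0.4,"slide":[0.02,0,0],"roll":0},{"grip":0.4,"slide":[0.02,0,0],"roll":0},{"grip":0.4,"slide":[0.01,0,0],"roll":0},{"grip":0.4,"slide":[0,0,0],"roll":0},{"grip":0.4,"slide":[0,0,0.01],"roll":0},{"grip":0.4,"slide":[0,0,0.015],"roll":0},{"grip":0.4,"slide":[0,0,0.01],"roll":0},{"grip":0.4,"slide":[0,0,0.005],"roll":0},{"grip":0.4,"slide":[0,0,0],"roll":0}]'
python3 -c "
from h import *
go(.002,.13,.117)
c=cam('scene','s3.png'); P=rk(pts(c)); g=c['image'].max(2)
m=(g<130)&(abs(P[...,0])<.07)&(P[...,1]>.108)&(P[...,1]<.16)&(P[...,2]>.12)&(P[...,2]<.23)
for s in(-1,1):
    q=P[m&(s*P[...,0]>.01)]; print(len(q),q.min(0).round(3),np.percentile(q[:,2],[2,5,10]).round(3),q.max(0).round(3))
i=cv2.imread('pics/s3.png')[80:200,240:380]; cv2.imwrite('pics/s3c.png',cv2.resize(i,None,fx=5,fy=5,interpolation=cv2.INTER_CUBIC))"
```

```text
clock: 7.85
eef_pos: [0.4998, 0.1604, 0.122]
ee_rot: [[-0.15, 0.989, -0.001], [0.989, 0.15, 0.0], [0.0, -0.001, -1.0]]
ft_force: [-0.0, -1.1, 0.1]
grip_width: 0.598
grasp_force: 0.0
rack tcp [0.0028 0.1328 0.122 ] slide [-0.0028 -0.0008  0.005 ] ang 8.65 F [-0.  -1.1  0.1] t 7.85 grip 0.5975777385774155
208 [-0.07   0.115  0.135] [0.139 0.142 0.148] [-0.019  0.143  0.23 ]
227 [0.021 0.114 0.135] [0.137 0.14  0.144] [0.069 0.148 0.23 ]
```

View pics/s3c.png

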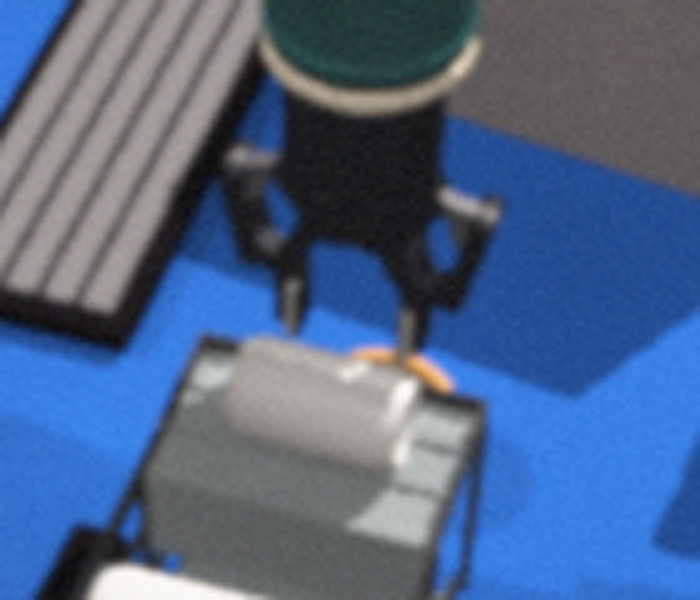

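The fingers stand behind the can with their tips near crop px (290,330) and (407,355), which puts them at about z 0.16 by the measured offset. I'll lower another 5 mm and push.

```bash
python3 -m creep '[{"grip":0.4,"slide":[-0.007,0,0.005],"roll":0},{"grip":0.4,"slide":[-0.006,0,0],"roll":0},{"grip":0.4,"slide":[-0.007,0,0],"roll":0},{"grip":0.4,"slide":[-0.007,0,0],"roll":0},{"grip":0.4,"slide":[-0.007,0,0],"roll":0},{"grip":0.4,"slide":[-0.007,0,0],"roll":0},{"grip":0.4,"slide":[-0.007,0,0],"roll":0},{"grip":0.4,"slide":[-0.007,0,0],"roll":0},{"grip":0.4,"slide":[-0.007,0,0],"roll":0},{"grip":0.4,"slide":[-0.006,0,0],"roll":0}]'
python3 -c "
from h import *
go(.002,.06,.117); cans(); cam('scene','s4.png')
i=cv2.imread('pics/s4.png')[100:260,220:380]; cv2.imwrite('pics/s4c.png',cv2.resize(i,None,fx=3.7,fy=3.7,interpolation=cv2.INTER_CUBIC))"
```

```text
clock: 9.15
eef_pos: [0.5103, 0.0927, 0.1174]
ee_rot: [[-0.15, 0.989, -0.0], [0.989, 0.15, 0.0], [0.0, -0.0, -1.0]]
ft_force: [0.4, -0.2, -0.1]
grip_width: 0.599
grasp_force: 0.0
rack tcp [0.003  0.0643 0.1174] slide [-0.0043 -0.001   0.0004] ang 8.64 F [ 0.4 -0.2 -0.1] t 9.15 grip 0.5992591617174879
scene top [283 152  10  13  66] [-0.042  0.049  0.172] [-0.022  0.074  0.205]
scene top [311 160   8  11  64] [0.029 0.049 0.172] [0.045 0.066 0.205]
scene top [256 194  52  29 900] [-0.055 -0.108  0.172] [ 0.056 -0.057  0.196]
scene top [ 233  228   66   35 1279] [-0.067 -0.212  0.172] [ 0.069 -0.161  0.195]
scene grip [275 139  19  17 153] [-0.061  0.044  0.205] [-0.014  0.075  0.235]
scene grip [295 147  32  17 187] [-0.011  0.044  0.205] [0.064 0.075 0.235]
```

View pics/s4c.png

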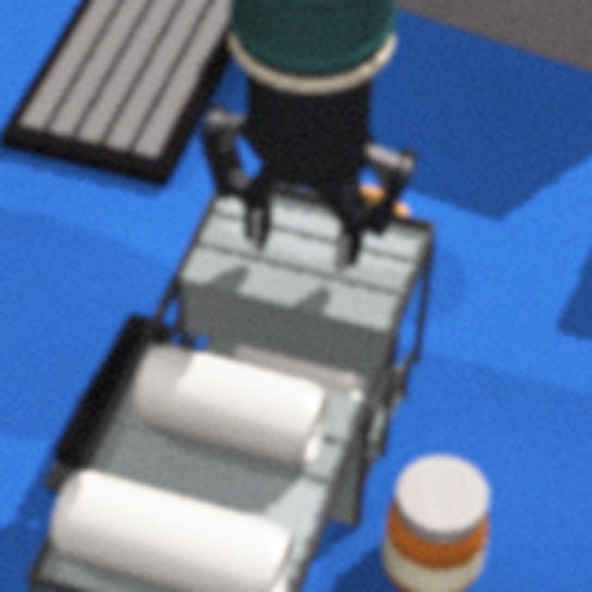

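The short can has rolled off the deck and dropped: there's a white strip in the slot at crop (300,365). Next I'll lift, traverse to the gap behind the medium can, and check the short can and the gripper from there.

```bash
python3 -m creep '[{"grip":0.4,"slide":[0,0,-0.03],"roll":0},{"grip":0.4,"slide":[0,0,-0.04],"roll":0},{"grip":0.4,"slide":[-0.02,0,-0.02],"roll":0},{"grip":0.4,"slide":[-0.04,0,0],"roll":0},{"grip":0.4,"slide":[-0.04,0,0],"roll":0},{"grip":0.4,"slide":[-0.04,0,0],"roll":0},{"grip":0.4,"slide":[-0.04,-0.003,0],"roll":0},{"grip":0.4,"slide":[-0.017,0,0],"roll":0},{"grip":0.4,"slide":[0,0,0],"roll":0},{"grip":0.4,"slide":[0,0,0],"roll":0}]'
python3 -c "
from h import *
go(0,-.133,.122); c=cam('scene'); P=rk(pts(c))
for n in ('scene','top'):
    c=cam(n); P=rk(pts(c)); g=c['image'].min(2)
    m=(g>150)&(abs(P[...,0])<.06)&(P[...,1]>-.05)&(P[...,1]<.12)&(P[...,2]>.02)&(P[...,2]<.135)
    q=P[m]; print(n,len(q)); 
    if len(q): print(np.percentile(q,[2,50,98],axis=0).round(3))
g=cam('scene')['image']; P=rk(pts(cam('scene')))
m=(g.max(2)<130)&(abs(P[...,0])<.045)&(abs(P[...,1]+.133)<.03)&(P[...,2]>.2)
print('tips',[np.percentile(P[m&(s*P[...,0]>.015)][:,2],[0,3,10]).round(3) for s in(-1,1)])"
```

```text
clock: 10.5
eef_pos: [0.5369, -0.1005, 0.2074]
ee_rot: [[-0.152, 0.988, 0.0], [0.988, 0.152, 0.001], [0.0, 0.0, -1.0]]
ft_force: [1.1, 0.3, -0.1]
grip_width: 0.599
grasp_force: 0.0
rack tcp [ 2.000e-04 -1.307e-01  2.074e-01] slide [-0.0024 -0.0002  0.0854] ang 8.75 F [ 1.1  0.3 -0.1] t 10.5 grip 0.5994745561902132
scene 109
[[0.004 0.035 0.023]
 [0.032 0.041 0.058]
 [0.052 0.106 0.135]]
top 160
[[-0.029 -0.03   0.021]
 [ 0.042  0.001  0.027]
 [ 0.059  0.045  0.134]]
tips [array([0.251, 0.259, 0.276]), array([0.254, 0.279, 0.306])]
```

```bash
python3 -m creep '[{"grip":0.4,"slide":[-0.002,0,0.02],"roll":0},{"grip":0.4,"slide":[0,0,0.02],"roll":0},{"grip":0.4,"slide":[0,0,0.015],"roll":0},{"grip":0.4,"slide":[0,0,0.01],"roll":0},{"grip":0.4,"slide":[0,0,0.01],"roll":0},{"grip":0.4,"slide":[0,0,0.01],"roll":0},{"grip":0.4,"slide":[0,0,0],"roll":0},{"grip":0.4,"slide":[0,0,0],"roll":0},{"grip":0.4,"slide":[0,0,0],"roll":0},{"grip":0.4,"slide":[0,0,0],"roll":0}]'
python3 -c "
from h import *
go(0,-.133,.119); cans(); a=cam('scene')['image'][130:280,220:370]; b=cam('top')['image'][140:290,210:360]
cv2.imwrite('pics/s5.png',cv2.resize(np.hstack([a,b])[:,:,::-1],(800,400),interpolation=cv2.INTER_CUBIC))"
```

```text
clock: 12.0
eef_pos: [0.5373, -0.1041, 0.1226]
ee_rot: [[-0.15, 0.989, 0.0], [0.989, 0.15, -0.0], [-0.0, 0.0, -1.0]]
ft_force: [-1.0, 0.2, 0.3]
grip_width: 0.597
grasp_force: 0.0
rack tcp [ 0.     -0.1343  0.1226] slide [ 0.0013 -0.      0.0036] ang 8.64 F [-1.   0.2  0.3] t 12.0 grip 0.5970354444609267
scene top [254 213  10  14  76] [-0.039 -0.148  0.173] [-0.025 -0.123  0.203]
scene top [282 225   9  10  60] [ 0.025 -0.147  0.173] [ 0.04  -0.13   0.205]
scene top [ 233  228   66   35 1281] [-0.066 -0.212  0.172] [ 0.069 -0.159  0.196]
scene grip [243 201  19  18 159] [-0.061 -0.153  0.205] [-0.019 -0.123  0.235]
scene grip [277 211  22  17 184] [ 0.016 -0.153  0.206] [ 0.061 -0.122  0.235]
```

View pics/s5.png

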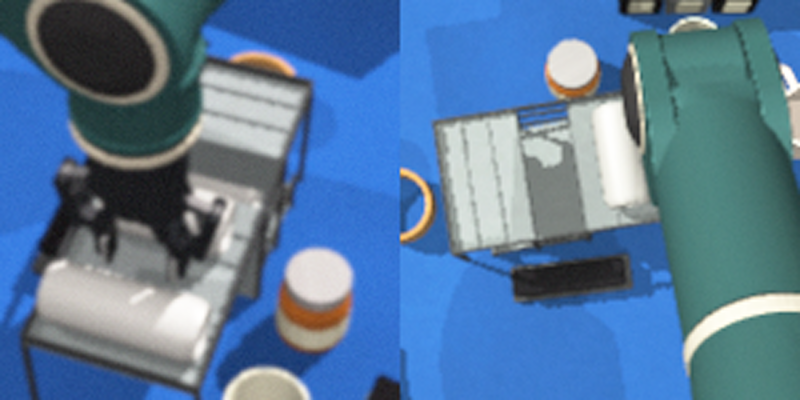

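The left view shows the fingers in the gap between medium and long. The right view shows the slot floor empty at (555,185), so the short can is already out in the tray, and the medium at (622,155) is still in its cradle. I'll push the medium toward +y.

```bash
python3 -m creep '[{"grip":0.4,"slide":[0.008,0,0.003],"roll":0},{"grip":0.4,"slide":[0.008,0,0],"roll":0},{"grip":0.4,"slide":[0.007,0,0],"roll":0},{"grip":0.4,"slide":[0.007,0,0],"roll":0},{"grip":0.4,"slide":[0.007,0,0],"roll":0},{"grip":0.4,"slide":[0.007,0,0],"roll":0},{"grip":0.4,"slide":[0.007,0,0],"roll":0},{"grip":0.4,"slide":[0.007,0,0],"roll":0},{"grip":0.4,"slide":[0.007,0,0],"roll":0},{"grip":0.4,"slide":[0.007,0,0],"roll":0}]'
python3 -m creep '[{"grip":0.4,"slide":[0,0,0],"roll":0},{"grip":0.4,"slide":[0,0,0],"roll":0},{"grip":0.4,"slide":[0,0,-0.03],"roll":0},{"grip":0.4,"slide":[0,0,-0.04],"roll":0},{"grip":0.4,"slide":[0,0,-0.04],"roll":0},{"grip":0.4,"slide":[-0.03,0,0],"roll":0},{"grip":0.4,"slide":[-0.04,0,0],"roll":0},{"grip":0.4,"slide":[-0.04,0,0],"roll":0},{"grip":0.4,"slide":[-0.04,0,0],"roll":0},{"grip":0.4,"slide":[-0.02,0,0],"roll":0}]'
python3 -c "
from h import *
go(0,-.240,.119); cans(); a=cam('scene')['image'][130:280,220:370]; b=cam('top')['image'][140:290,210:360]
cv2.imwrite('pics/s6.png',cv2.resize(np.hstack([a,b])[:,:,::-1],(800,400),interpolation=cv2.INTER_CUBIC))"
```

```text
clock: 13.4
eef_pos: [0.5262, -0.0324, 0.1194]
ee_rot: [[-0.15, 0.989, -0.0], [0.989, 0.15, 0.0], [0.0, -0.0, -1.0]]
ft_force: [-0.2, 0.4, -0.6]
grip_width: 0.6
grasp_force: 0.0
clock: 14.65
eef_pos: [0.5516, -0.2034, 0.229]
ee_rot: [[-0.148, 0.989, -0.001], [0.989, 0.148, -0.0], [0.0, -0.001, -1.0]]
ft_force: [0.6, 0.3, -0.5]
grip_width: 0.597
grasp_force: 0.0
rack tcp [-0.0007 -0.2346  0.229 ] slide [-0.0054  0.0008  0.11  ] ang 8.5 F [ 0.6  0.3 -0.5] t 14.65 grip 0.5973290480696571
scene top [ 233  228   66   35 1116] [-0.066 -0.212  0.172] [ 0.069 -0.161  0.194]
```

View pics/s6.png

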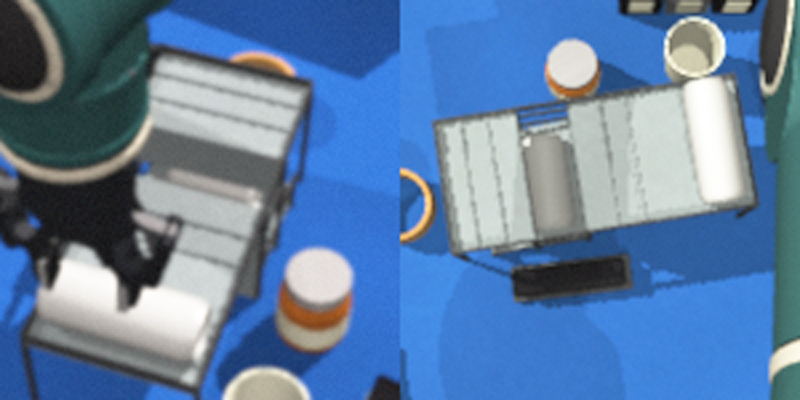

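The medium lies in the slot at (550,185), and the long can is at (712,140), alone on the deck. I'll lower behind the long can, and check the medium's height and the bystanders too.

```bash
python3 -m creep '[{"grip":0.4,"slide":[-0.003,0,0.02],"roll":0},{"grip":0.4,"slide":[0,0,0.02],"roll":0},{"grip":0.4,"slide":[0,0,0.02],"roll":0},{"grip":0.4,"slide":[0,0,0.02],"roll":0},{"grip":0.4,"slide":[0,0,0.015],"roll":0},{"grip":0.4,"slide":[0,0,0.01],"roll":0},{"grip":0.4,"slide":[0,0,0.003],"roll":0},{"grip":0.4,"slide":[0,0,0],"roll":0},{"grip":0.4,"slide":[0,0,0],"roll":0},{"grip":0.4,"slide":[0,0,0],"roll":0}]'
python3 -c "
from h import *
go(0,-.238,.119); cans()
P=rk(pts(cam('top'))); q=P[150:260,240:360].reshape(-1,3)
q=q[(abs(q[:,1])<.028)&(abs(q[:,0])<.05)]; print(np.percentile(q[:,2],[10,50,90]).round(3), q[np.argsort(-q[:,2])[:40]].mean(0).round(3))"
```

```text
clock: 16.05
eef_pos: [0.5525, -0.204, 0.1217]
ee_rot: [[-0.15, 0.989, 0.0], [0.989, 0.15, -0.0], [-0.0, 0.0, -1.0]]
ft_force: [-1.1, 0.8, 1.1]
grip_width: 0.599
grasp_force: 0.0
rack tcp [ 1.000e-04 -2.354e-01  1.217e-01] slide [-0.0026 -0.0001  0.0027] ang 8.64 F [-1.1  0.8  1.1] t 16.05 grip 0.5994916778167673
scene top [273 236  26  26 254] [ 0.011 -0.209  0.172] [ 0.069 -0.16   0.194]
scene top [237 251  10  15  76] [-0.04  -0.249  0.172] [-0.025 -0.226  0.204]
scene top [266 265   9   9  57] [ 0.026 -0.249  0.173] [ 0.042 -0.234  0.205]
scene grip [224 240  20  17 155] [-0.06  -0.254  0.205] [-0.018 -0.224  0.234]
scene grip [260 251  22  17 191] [ 0.018 -0.254  0.206] [ 0.059 -0.224  0.235]
[0.033 0.074 0.08 ] [-0.006  0.006  0.082]
```

```bash
python3 -m creep '[{"grip":0.4,"slide":[0.008,0,0.002],"roll":0},{"grip":0.4,"slide":[0.008,0,0],"roll":0},{"grip":0.4,"slide":[0.009,0,0],"roll":0},{"grip":0.4,"slide":[0.009,0,0],"roll":0},{"grip":0.4,"slide":[0.009,0,0],"roll":0},{"grip":0.4,"slide":[0.009,0,0],"roll":0},{"grip":0.4,"slide":[0.009,0,0],"roll":0},{"grip":0.4,"slide":[0.009,0,0],"roll":0},{"grip":0.4,"slide":[0.009,0,0],"roll":0},{"grip":0.4,"slide":[0.009,0,0],"roll":0}]'
python3 -c "
from h import *
go(0,-.0625,.119); cans()"
```

```text
clock: 17.4
eef_pos: [0.539, -0.1163, 0.1194]
ee_rot: [[-0.15, 0.989, -0.0], [0.989, 0.15, 0.0], [0.0, -0.0, -1.0]]
ft_force: [0.4, -0.4, 0.2]
grip_width: 0.6
grasp_force: 0.3
rack tcp [-1.000e-04 -1.466e-01  1.194e-01] slide [0.0841 0.0001 0.0004] ang 8.64 F [ 0.4 -0.4  0.2] t 17.4 grip 0.5997882134344069
scene top [295 215  14  20 141] [ 0.051 -0.136  0.172] [ 0.068 -0.089  0.194]
scene top [249 217  30  16 168] [-0.056 -0.16   0.172] [ 0.012 -0.126  0.205]
scene top [280 230   9  10  60] [ 0.025 -0.162  0.173] [ 0.041 -0.144  0.205]
scene grip [240 205  21  19 169] [-0.062 -0.166  0.205] [-0.016 -0.135  0.235]
scene grip [274 216  24  18 193] [ 0.014 -0.165  0.205] [ 0.062 -0.135  0.234]
```

```bash
python3 -m creep '[{"grip":0.4,"slide":[0.008,0,0],"roll":0},{"grip":0.4,"slide":[0.008,0,0],"roll":0},{"grip":0.4,"slide":[0.008,0,0],"roll":0},{"grip":0.4,"slide":[0.008,0,0],"roll":0},{"grip":0.4,"slide":[0.009,0,0],"roll":0},{"grip":0.4,"slide":[0.009,0,0],"roll":0},{"grip":0.4,"slide":[0.009,0,0],"roll":0},{"grip":0.4,"slide":[0.009,0,0],"roll":0},{"grip":0.4,"slide":[0.009,0,0],"roll":0},{"grip":0.4,"slide":[0.009,0,0],"roll":0}]'
python3 -m creep '[{"grip":0.4,"slide":[0,0,0],"roll":0},{"grip":0.4,"slide":[0,0,-0.03],"roll":0},{"grip":0.4,"slide":[0,0,-0.05],"roll":0},{"grip":0.4,"slide":[-0.03,0,-0.05],"roll":0},{"grip":0.4,"slide":[-0.05,0,-0.03],"roll":0},{"grip":0.4,"slide":[-0.05,0,0],"roll":0},{"grip":0.4,"slide":[-0.05,0,0],"roll":0},{"grip":0.4,"slide":[-0.05,0,0],"roll":0},{"grip":0.4,"slide":[-0.05,0,0],"roll":0},{"grip":0.4,"slide":[-0.03,0,0],"roll":0}]'
python3 -c "
from h import *
cans(); P=rk(pts(cam('top'))); q=P[150:260,240:360].reshape(-1,3)
q=q[(abs(q[:,1])<.028)&(abs(q[:,0])<.05)]; print(np.percentile(q[:,2],[10,50,90]).round(3), q[np.argsort(-q[:,2])[:40]].mean(0).round(3))
a=cam('scene')['image'][130:330,200:400]; b=cam('top')['image'][130:330,190:390]
cv2.imwrite('pics/s7.png',cv2.resize(np.hstack([a,b])[:,:,::-1],(800,400),interpolation=cv2.INTER_CUBIC))"
```

```text
clock: 18.7
eef_pos: [0.5261, -0.0312, 0.1194]
ee_rot: [[-0.15, 0.989, -0.0], [0.989, 0.15, 0.0], [0.0, -0.0, -1.0]]
ft_force: [-1.1, 0.5, 0.5]
grip_width: 0.598
grasp_force: 0.0
clock: 19.95
eef_pos: [0.5721, -0.3415, 0.2787]
ee_rot: [[-0.148, 0.989, -0.001], [0.989, 0.148, -0.0], [0.0, -0.001, -1.0]]
ft_force: [0.1, 0.6, -0.1]
grip_width: 0.601
grasp_force: 0.0
[0.113 0.127 0.132] [ 0.005 -0.004  0.134]
```

View pics/s7.png

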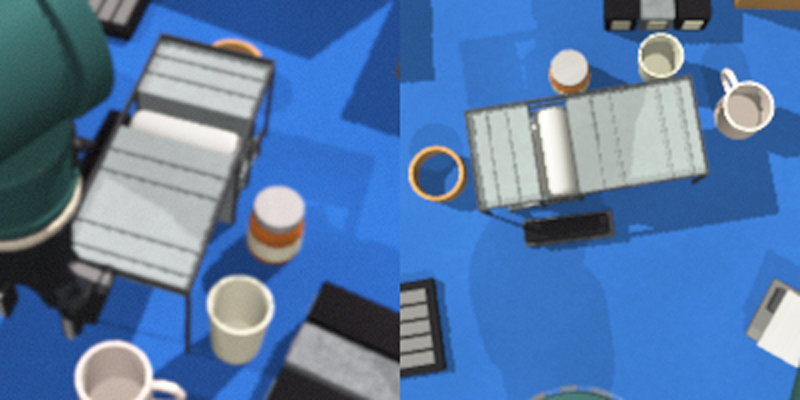

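The deck is empty. The long can lies level in the slot at right-view px (557,152), y -4 mm and top at about 0.13 m, as specified. The bystanders are where they were.

```bash
python3 -c "
from h import *
print(order.finish_job())"
```

```text
the job is handed in; nothing more can be done
None
```

The three cans went into the feed slot in the order asked (short, medium, long), the other things on the desk were left where they stood, and the job was handed in at about 20 s of the 48 s allowed; I measured the medium and long at rest where they should be, but judged the short to be in the tray only from the slot being empty after it dropped.

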